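# Index the slide of the punching jig by feel

### The job

Set the punching jig for the next book: push its wooden slide block along the track, gently, until the spring plunger in it drops all the way into the index slot hidden in the bed underneath, and leave the slide locked there. The slot may lie to either side; a shallow worn groove on the other side lets the plunger sink only part of the way and does not count. Leave the other things on the table where they are.

Things in the scene. Friction and masses are not known exactly. Their poses are not given: they have to be found in the camera images.
- track: Fixed punching jig: dark wooden base board 150 x 400 mm with a metal track along it. Origin at the centre of the board's underside (table height); y runs along the track, x across, z up. Two grey metal rails, 116 mm over their outsides, tops 33 mm above the table; their lips (78 mm apart) overhang the slide's flange, so the slide can only travel along y.
- bed_middle (a point): Middle of the track's steel bed, 17 mm above the table. Hidden under the slide, one index slot (22 mm along y, 10 mm deep, square edges) crosses the bed on one side of this point and one shallow groove (16 mm, 4 mm deep, sloping sides) on the other. Each is centred 30 to 60 mm from it along y; which is on +y changes every time and cannot be seen from outside.
- stop_end (a point): Top inner edge of the end stop at the track's +y end, 170 mm from the middle; the other stop is its mirror image. The stops let the slide's centre travel from -80 to +80 mm along y. They reach 26 mm above the table, as high as the flange's top, so they do not hinder fingers above the flange.
- carriage: Slide in the track, 0.4 to 0.7 kg, loose but held under the lips. Origin: centre of its underside, 18 mm above the table; y along the track. Pale metal flange 84 (x) x 180 (y) x 8 mm, with a light wooden block 70 (x) x 96 (y) x 26 mm on its middle. Starts within 10 mm of the track's middle. A push of 2 to 10 N moves it on plain bed, up to 18 N out of the groove. In the slot it has 4 mm of play either way.
- end_face_a (a point): Centre of the wooden block's upright end face on its +y side, 48 mm from the slide's centre, 39 mm above the table; the face is 70 mm wide and spans heights 26 to 52 mm. Push here to move the slide to -y. The flange runs on 42 mm beyond the face at 26 mm height.
- end_face_b (a point): The same for the end face on the -y side: push here to move the slide to +y.
- plunger (a joint): How far the spring plunger in the slide has sunk, m: 0 when its rounded 14 mm pin rides on the plain bed, 0.001 to 0.003 in the shallow groove, 0.010 (its stop) when dropped fully into the slot. A spring of about 4 N presses it down; it drops by itself within 0.1 s.
- plunger_head (a point): Centre of the top of the plunger's round black head, 36 mm wide, on the middle of the slide: 77 mm above the table on the plain bed, 67 mm when fully dropped (the head then stands 15 mm above the wooden block instead of 25 mm).
- press_block: Bystander: beech pressing block, 40 x 120 x 25 mm; origin at the centre of its underside.
- packet: Bystander: flat white packet, 80 x 105 x 15 mm; origin at the centre of its underside.
- awl: Bystander: awl with dark wooden handle, 156 mm long, 25 mm thick; origin at the centre of its underside.
- bone_folder: Bystander: flat bone folder, 22 x 155 x 4 mm; origin at the centre of its underside.
Things that resemble listed ones, but are neither listed nor needed, are in the scene too. There is more than one size of the carriage; the one meant has the size given above.

How it is judged:
By the outcome, as a careful person would: the job done as asked, in the order asked, and still so for the second after the job is handed in, with the robot touching nothing.
It also fails if it takes over 51 s, if anything falls off the work surface, if the arm or the gripper's body presses on something with over 40 N, if the wrist force passes 120 N, or if a joint passes its speed limit or range.

### The arm

A 7-joint arm with a two-finger parallel gripper is mounted at the origin on a cart in front of the work surface, level with it; the furniture and walls round the work are solid. World frame = base frame: x ahead of the robot, y to its left, z up, the work surface at z = 0. Lengths are in m, angles in degrees, forces in N, time in s.
With the tool pointing down it reaches from about 0.425 to 0.875 m from the base axis. Payload 8.4 kg.
Tool frame: the origin (TCP) lies at the very end of the fingers, on their centre line; the grasp point (between the pads) lies behind it (bot.pinch_z is the z of the grasp point in the tool frame, in m); z points along the fingers, y is the line along which they close (so a half turn about z gives the same grasp; the last joint's range is limited). The gripper opens to 85 mm and grips with 20 to 120 N. Pads are 22 mm wide; open, the fingers measure 114 mm over their backs; the gripper's body (76 mm by 85 mm) begins 54 mm behind the grasp point. The pads swing forward as they close: fully open they stand 13 mm farther back than shut.
Start: joints at [-81.314, 19.091, 2.286, 83.961, -0.768, 76.965, -3.352], TCP at [0.161, 0.63, 0.231] pointing down, gripper open.
Joint ranges: [-147.57, 147.57], [-21.85, 119.76], [-74.77, 79.35], [14.55, 137.4], [-85.83, 265.84], [4.83, 119.75], [-152.11, 152.11]. Speed limits (degrees/s): [127.2, 127.2, 159.86, 159.86, 180, 180, 180].

### API

Orientations are given as a 3x3 rotation matrix whose columns are the frame's x, y, z axes.
In Python, from plant import bot gives the robot as it stands. The module is installed in compiled form; this text tells all that it offers.
- The arm moves only by the tool move_arm, never from a script. Its argument "moves" is a list of rows, each an object with "translation": the shift along the tool's x, y, z in mm, a list of three; "turn": the turn about the tool's z in rad. A call has exactly 5 rows; each row is the pose to reach, as a shift and turn from the pose commanded when the call began, along the tool's axes at that moment; what a row does not reach only later rows make up. A row lasts 1/8 s, in which the tool goes at most 62.5 mm and 10.7 degrees, less where a joint would pass 70% of its speed; a pose out of reach is approached as far as the arm can. A call with a gripper value outside its range is refused whole. "claw" is the finger opening in mm, from 0 to 85.4, set as the call begins (left out, the last holds). The fingers move at their own pace and stop on an object; "newtons" is the grip in N (left out, the last holds). Time passes only in rows, so rows that repeat a pose let the fingers close, or fill a call up. It gives the time, the measured TCP pose, the force and the opening at its end, in the units of the state.
- bot.get_state(): the state, without advancing time (a new reading comes with each control period).
- bot.read_camera(name): name is "scene" or "side" or "wrist"; returns a dict with "pixels" (420x560x3 uint8, blue, green, red), "camera_matrix" (3x3 intrinsics, pixels), "k1" (the pictures are not rectified: a ray, as slopes to the right and down, at radius r is drawn at 1 + k1 r^2 times it, then the intrinsics apply), "rvec" (rotation vector, rad) and "tvec" (3), from world to camera coordinates, as OpenCV has them. Camera axes: x right, y down, z forward; pixel columns grow to the right and rows downward; lengths in m; the calibration is good to about 2 mm. A picture is of the moment at which its call begins. There is no depth.
- bot.close_job(): hands the job in, once; it reports no verdict.
The state is a dict: "time": time; "joint_positions": joint angles; "qd": joint speeds; "effort": joint torques, N m; "tcp_pos": TCP position; "eef_rot": TCP orientation; "contact_force": force on the tool from outside, world axes, zero at the start; "wrist_torque": the same for the moment, N m; "width": finger opening in m.
Only numpy, scipy, OpenCV 4.12 (cv2) and the standard library are available. Lean on these libraries where they do the work, as an engineer would, in place of code of your own. Each camera call takes 0.05 s, during which the arm holds its last target. There are 200 camera calls.

## Working session

There is one attempt and no reset: what is moved stays moved. The work goes in short steps, Python scripts to look and compute and a tool call to move; the robot and the scene stay as the last step left them, time stands still between calls to the robot, and variables do not carry over. Pictures are saved under pics/ and viewed, on a budget of 10 in all, crops included, one or two more only if the job needs it, and the job is handed in when it is done.

Besides the shell and the picture viewer there is one more tool, called after "Emit:" as name(argument=value, ...) on one line, values as JSON. move_arm: Moves the arm, as the interface text tells. Its arguments: {"type":"object","properties":{"moves":{"type":"array","items":{"type":"object","properties":{"translation":{"type":"array","items":{"type":"number"}},"turn":{"type":"number"}}}},"claw":{"type":"number"},"newtons":{"type":"number"}},"required":["moves"]}

```bash
mkdir -p pics; cat > h.py <<'E'
import numpy as np, cv2
from plant import bot
def cam(n,f=None):
    d=bot.read_camera(n)
    if f: cv2.imwrite('pics/'+f,d['pixels'])
    return d
def _p(d):
    R=cv2.Rodrigues(np.array(d['rvec'],float))[0];return np.array(d['camera_matrix'],float),R,np.array(d['tvec'],float).ravel(),np.array([d['k1'],0,0,0],float)
def w(d,uv,z):
    K,R,t,D=_p(d)
    s=cv2.undistortPoints(np.array(uv,float).reshape(-1,1,2),K,D).reshape(-1,2)
    r=np.c_[s,np.ones(len(s))]@R; c=-R.T@t
    return c+r*((np.broadcast_to(z,len(s))-c[2])/r[:,2])[:,None]
def px(d,P):
    K,R,t,D=_p(d)
    return cv2.projectPoints(np.array(P,float).reshape(-1,1,3),np.array(d['rvec'],float),t,K,D)[0].reshape(-1,2)
E
python3 - <<'E'
from h import *
import pickle
ds={n:cam(n,n+'0.png') for n in('scene','side')}
pickle.dump(ds,open('d0.pkl','wb'))
s=bot.get_state();print(s['time'],s['tcp_pos'],s['eef_rot'],bot.pinch_z,s['contact_force'])
E
```

```text
0.1 [0.16120847 0.62926993 0.23051066] [[-9.68721488e-01  2.48150357e-01 -2.81655918e-04]
 [ 2.48150504e-01  9.68720446e-01 -1.42286324e-03]
 [-8.02381725e-05 -1.44825125e-03 -9.99998948e-01]] -0.0187 [ 0.7784968   0.26664188 -0.40348247]
```

View pics/scene0.png

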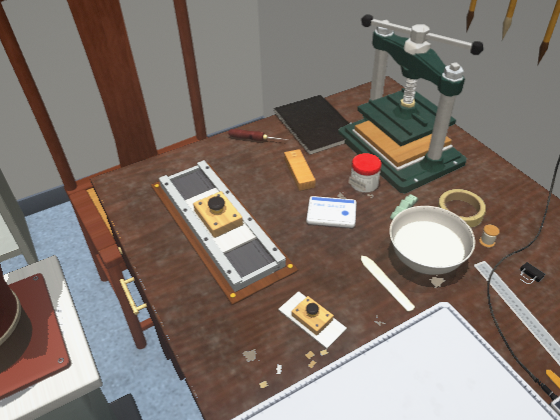

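View pics/side0.png

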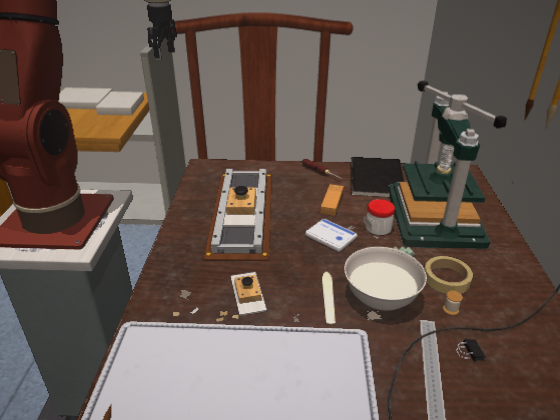

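Candidates: the slide in the track (scene 217,207; side 240,200) and a smaller loose copy on a white plate (scene 313,312; side 248,290). The one in the track is the one meant; I'll check it in a close crop.

```bash
python3 - <<'E'
import cv2
a=cv2.imread('pics/scene0.png')[150:306,145:305];b=cv2.imread('pics/side0.png')[155:267,190:290]
o=cv2.resize(a,None,fx=3.75,fy=3.75,interpolation=3)
cv2.imwrite('pics/c1.png',o)
E
```

```text
(no output)
```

View pics/c1.png

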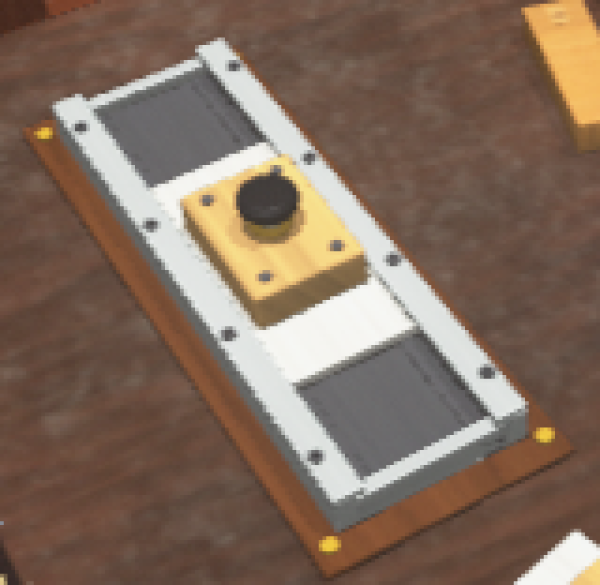

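```bash
python3 - <<'E'
from h import *
import pickle
ds=pickle.load(open('d0.pkl','rb'));d=ds['scene']
f=lambda L:np.array(L,float)/3.75+[145,150]-[.4,.4]
r=w(d,f([(53,102),(333,500),(527,405),(222,40)]),.033)
b=w(d,f([(185,205),(258,298),(367,250),(290,155)]),.052)
h=w(d,f([(267,192)]),.077)
fl=w(d,f([(297,384),(420,331)]),.026)
print(r,b,h,fl,sep='\n')
for q in(r,b): print([np.linalg.norm(q[i]-q[(i+1)%4]).round(4) for i in range(4)],q.mean(0))
v=r[0]+r[3]-r[1]-r[2];v/=np.linalg.norm(v);print(v,np.degrees(np.arctan2(v[1],v[0])))
v2=b[0]+b[3]-b[1]-b[2];print(np.degrees(np.arctan2(v2[1],v2[0])))
print('slide offset along far dir',(b.mean(0)-r.mean(0))@v,(h[0]-r.mean(0))@v)
e=ds['side'];print(px(e,np.r_[r,b,h]).round(0).tolist())
E
```

```text
[[ 0.41191442  0.23886019  0.033     ]
 [ 0.42526168 -0.12100955  0.033     ]
 [ 0.53982758 -0.11786794  0.033     ]
 [ 0.52500591  0.23960477  0.033     ]]
[[0.44002084 0.09415545 0.052     ]
 [0.44535106 0.00738815 0.052     ]
 [0.51217027 0.00926873 0.052     ]
 [0.50880118 0.10100183 0.052     ]]
[[0.47560457 0.05489698 0.077     ]]
[[ 0.44467313 -0.03704447  0.026     ]
 [ 0.518897   -0.03741503  0.026     ]]
[np.float64(0.3601), np.float64(0.1146), np.float64(0.3578), np.float64(0.1131)] [0.4755024  0.05989687 0.033     ]
[np.float64(0.0869), np.float64(0.0668), np.float64(0.0918), np.float64(0.0691)] [0.47658584 0.05295354 0.052     ]
[-0.03923821  0.99922988  0.        ] 92.2487610485697
92.79013290507443
slide offset along far dir -0.0069804928493755235 -0.005000044915124092
[[227.0, 167.0], [211.0, 242.0], [261.0, 243.0], [266.0, 168.0], [230.0, 187.0], [227.0, 205.0], [254.0, 205.0], [256.0, 187.0], [241.0, 187.0]]
```

Close crop (at 3.75x): the block in the track carries the black head (267,192), with the pale flange under both rails. The measured block (about 69 x 92 mm) and rails (114 x 359 mm) fit the description. Before approaching I'll check where the chair posts are.

```bash
python3 - <<'E'
from h import *
import pickle
ds=pickle.load(open('d0.pkl','rb'));s,c=ds['side'],ds['scene']
for uv in [(194,110),(176,25),(260,90)]:
  print(uv)
  for z in np.arange(-.1,.6,.05):
    P=w(s,[uv],z); print(P[0].round(3),px(c,P)[0].round(0))
print(w(c,[(95,195),(190,400),(280,95)],0), w(s,[(190,162),(500,160)],0))
E
```

```text
(194, 110)
[ 0.155  0.999 -0.1  ] [  6. 101.]
[ 0.183  0.875 -0.05 ] [ 16. 103.]
[0.212 0.752 0.   ] [ 29. 106.]
[0.241 0.628 0.05 ] [ 43. 110.]
[0.27  0.505 0.1  ] [ 60. 114.]
[0.299 0.382 0.15 ] [ 79. 119.]
[0.328 0.258 0.2  ] [102. 124.]
[0.357 0.135 0.25 ] [129. 131.]
[0.385 0.011 0.3  ] [163. 140.]
[ 0.414 -0.112  0.35 ] [206. 150.]
[ 0.443 -0.236  0.4  ] [262. 164.]
[ 0.472 -0.359  0.45 ] [338. 183.]
[ 0.501 -0.482  0.5  ] [446. 209.]
[ 0.53  -0.606  0.55 ] [611. 250.]
(176, 25)
[-0.283  2.581 -0.1  ] [-147.  -30.]
[-0.227  2.36  -0.05 ] [-140.  -28.]
[-0.171  2.138  0.   ] [-131.  -26.]
[-0.115  1.917  0.05 ] [-122.  -24.]
[-0.059  1.696  0.1  ] [-110.  -21.]
[-0.003  1.474  0.15 ] [-97. -17.]
[0.053 1.253 0.2  ] [-81. -13.]
[0.109 1.032 0.25 ] [-62.  -8.]
[0.165 0.81  0.3  ] [-38.  -2.]
[0.22  0.589 0.35 ] [-8.  6.]
[0.276 0.368 0.4  ] [31. 16.]
[0.332 0.146 0.45 ] [85. 31.]
[ 0.388 -0.075  0.5  ] [163.  51.]
[ 0.444 -0.296  0.55 ] [285.  83.]
(260, 90)
[ 0.425  1.269 -0.1  ] [70. 45.]
[ 0.437  1.129 -0.05 ] [79. 47.]
[0.449 0.988 0.   ] [90. 50.]
[0.461 0.848 0.05 ] [102.  53.]
[0.473 0.708 0.1  ] [116.  57.]
[0.485 0.568 0.15 ] [132.  61.]
[0.497 0.428 0.2  ] [152.  66.]
[0.509 0.288 0.25 ] [176.  72.]
[0.522 0.148 0.3  ] [205.  80.]
[0.534 0.008 0.35 ] [242.  89.]
[ 0.546 -0.133  0.4  ] [290. 102.]
[ 0.558 -0.273  0.45 ] [356. 119.]
[ 0.57  -0.413  0.5  ] [450. 143.]
[ 0.582 -0.553  0.55 ] [595. 181.]
[[ 0.27091324  0.29366056  0.        ]
 [ 0.26743639 -0.27427561  0.        ]
 [ 0.84432633  0.43335944  0.        ]] [[0.28232945 0.32756601 0.        ]
 [1.25325387 0.38739458 0.        ]]
```

The left post stands near x 0.24, y 0.63, beside the gripper. I'll pull back towards the robot first, then swing round.

Emit:
move_arm(moves=[{"translation":[-8,-55,0],"turn":0},{"translation":[-15,-105,0],"turn":0},{"translation":[-20,-150,0],"turn":0},{"translation":[-24,-180,0],"turn":0},{"translation":[-75,-195,0],"turn":-0.1}], claw=0, newtons=20)

```text
time: 0.72
tcp_pos: [0.1831, 0.4216, 0.2313]
eef_rot: [[-0.99, 0.143, -0.001], [0.143, 0.99, 0.0], [0.001, 0.0, -1.0]]
contact_force: [1.8, 0.5, -0.1]
width: 0.0005
```

Emit:
move_arm(moves=[{"translation":[-55,-30,0],"turn":-0.05},{"translation":[-110,-62,0],"turn":-0.1},{"translation":[-168,-95,0],"turn":-0.15},{"translation":[-218,-130,20],"turn":-0.19},{"translation":[-265,-170,40],"turn":-0.19}])

```text
time: 1.35
tcp_pos: [0.4174, 0.2194, 0.1939]
eef_rot: [[-0.999, -0.04, 0.001], [-0.04, 0.999, 0.001], [-0.001, 0.001, -1.0]]
contact_force: [1.4, 1.7, 0.2]
width: -0.0001
```

Emit:
move_arm(moves=[{"translation":[-35,-50,20],"turn":0},{"translation":[-50,-70,50],"turn":0},{"translation":[-50,-70,80],"turn":0},{"translation":[-50,-70,100],"turn":0},{"translation":[-50,-70,100],"turn":0}])

```text
time: 1.98
tcp_pos: [0.4677, 0.1522, 0.0928]
eef_rot: [[-0.999, -0.039, -0.003], [-0.039, 0.999, -0.002], [0.003, -0.002, -1.0]]
contact_force: [-0.7, -0.1, 0.1]
width: 0.0003
```

```bash
python3 - <<'E'
from h import *
d=cam('scene'); cv2.imwrite('pics/c2.png',cv2.resize(d['pixels'][100:310,110:330],None,fx=2.8,fy=2.8,interpolation=3))
s=bot.get_state();t=np.array([.4755,.06,0]);v=np.array([-.0392,.9992,0])
print(s['time'],s['tcp_pos'],s['eef_rot'][:,1],s['contact_force'],(s['tcp_pos']-t)@v)
E
```

```text
2.025 [0.46845399 0.15259333 0.09397114] [-3.90702987e-02  9.99235970e-01 -9.94283061e-04] [-0.10912597 -0.26307434  0.22852444] 0.09279545653064497
```

View pics/c2.png

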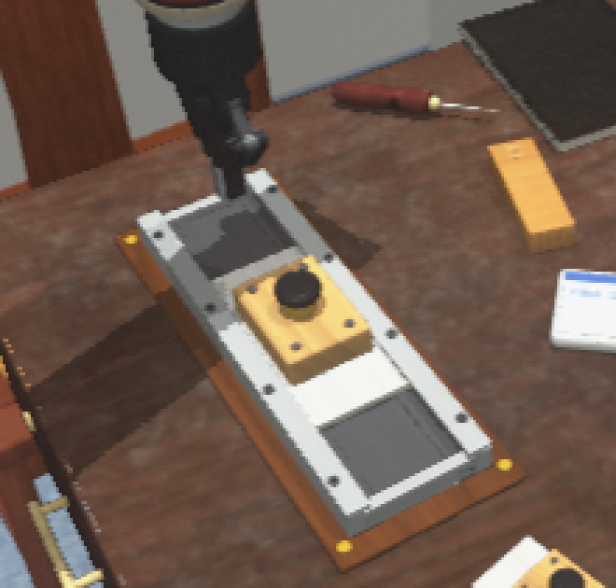

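The crop shows the closed fingers (230,190) above the far end of the track, clear of the rails, with the block still at (305,315). Next I'll lower and close in on the face.

Emit:
move_arm(moves=[{"translation":[2,0,30],"turn":0},{"translation":[4,0,56],"turn":0},{"translation":[4,-10,56],"turn":0},{"translation":[4,-20,56],"turn":0},{"translation":[4,-25,56],"turn":0}])

```text
time: 2.65
tcp_pos: [0.4669, 0.127, 0.0395]
eef_rot: [[-0.999, -0.038, 0.002], [-0.038, 0.999, 0.001], [-0.002, 0.001, -1.0]]
contact_force: [0.4, 0.4, 1.4]
width: 0.0
```

Emit:
move_arm(moves=[{"translation":[0,-3,0],"turn":0},{"translation":[0,-6,0],"turn":0},{"translation":[0,-9,0],"turn":0},{"translation":[0,-12,0],"turn":0},{"translation":[0,-14,0],"turn":0}])

```text
time: 3.28
tcp_pos: [0.4664, 0.1143, 0.0383]
eef_rot: [[-0.999, -0.04, 0.0], [-0.04, 0.999, 0.001], [-0.0, 0.001, -1.0]]
contact_force: [-0.7, 1.8, 1.1]
width: -0.0001
```

Emit:
move_arm(moves=[{"translation":[-2,-4,0],"turn":0},{"translation":[-4,-7,0],"turn":0},{"translation":[-6,-10,0],"turn":0},{"translation":[-6,-13,0],"turn":0},{"translation":[-6,-16,0],"turn":0}])

```text
time: 3.9
tcp_pos: [0.472, 0.0992, 0.038]
eef_rot: [[-0.999, -0.04, -0.002], [-0.04, 0.999, 0.001], [0.002, 0.001, -1.0]]
contact_force: [-5.7, 6.9, 2.6]
width: -0.0001
```

Emit:
move_arm(moves=[{"translation":[0,-3,0],"turn":0},{"translation":[0,-6,0],"turn":0},{"translation":[0,-9,0],"turn":0},{"translation":[0,-12,0],"turn":0},{"translation":[0,-15,0],"turn":0}])

```text
time: 4.53
tcp_pos: [0.4726, 0.0842, 0.038]
eef_rot: [[-0.999, -0.04, -0.002], [-0.04, 0.999, 0.001], [0.002, 0.001, -1.0]]
contact_force: [-4.5, 7.9, 2.9]
width: -0.0003
```

Emit:
move_arm(moves=[{"translation":[0,-3,0],"turn":0},{"translation":[0,-5,0],"turn":0},{"translation":[0,-8,0],"turn":0},{"translation":[0,-10,0],"turn":0},{"translation":[0,-10,0],"turn":0}])

```text
time: 5.15
tcp_pos: [0.474, 0.0723, 0.038]
eef_rot: [[-0.999, -0.039, -0.0], [-0.039, 0.999, -0.001], [0.0, -0.001, -1.0]]
contact_force: [-0.8, 0.1, -0.2]
width: -0.0
```

```bash
cat > m.py <<'E'
from h import *
import sys
# slide end of flange/blocks: crop saved, print state
d=cam('scene'); cv2.imwrite('pics/'+sys.argv[1],cv2.resize(d['pixels'][150:306,145:305],None,fx=3.75,fy=3.75,interpolation=3))
s=bot.get_state();print(s['time'],s['tcp_pos'].round(4),s['contact_force'].round(1))
t=np.array([.4755,.06,0]);v=np.array([-.0392,.9992,0])
c=s['tcp_pos'];a=(c-t)@v-.012-.048
print('slide along est',a)
for z in(.077,.067): print(z,((px(d,t+v*a+[0,0,z])-[145,150]+.4)*3.75).round(0))
E
python3 m.py c3.png
```

```text
5.2 [0.4742 0.0724 0.0381] [0.8 0.3 0.4]
slide along est -0.04760392344271577
0.077 [[303. 238.]]
0.067 [[305. 251.]]
```

View pics/c3.png

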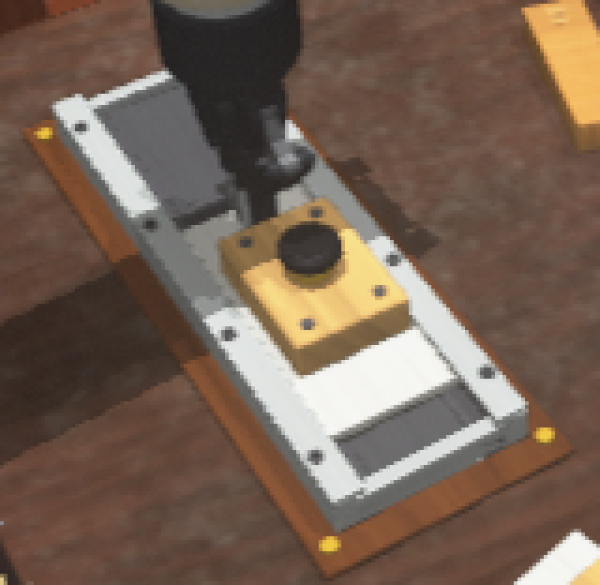

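The head (310,240) still stands 35 px above the middle of the block's top (316,275), the same as at the start, so it has not dropped fully. The force relaxed, possibly because it reached the groove. I'll go on pushing.

Emit:
move_arm(moves=[{"translation":[0,-2,0],"turn":0},{"translation":[0,-4,0],"turn":0},{"translation":[0,-6,0],"turn":0},{"translation":[0,-8,0],"turn":0},{"translation":[0,-10,0],"turn":0}])

```text
time: 5.82
tcp_pos: [0.4742, 0.0652, 0.0384]
eef_rot: [[-0.999, -0.041, -0.0], [-0.041, 0.999, 0.002], [0.0, 0.002, -1.0]]
contact_force: [-2.6, 7.5, 2.0]
width: 0.0001
```

Emit:
move_arm(moves=[{"translation":[0,-2,0],"turn":0},{"translation":[0,-3,0],"turn":0},{"translation":[0,-5,0],"turn":0},{"translation":[0,-6,0],"turn":0},{"translation":[0,-8,0],"turn":0}])

```text
time: 6.45
tcp_pos: [0.4747, 0.0553, 0.0382]
eef_rot: [[-0.999, -0.039, -0.0], [-0.039, 0.999, 0.0], [0.0, 0.0, -1.0]]
contact_force: [-2.2, 4.4, 1.3]
width: -0.0
```

Emit:
move_arm(moves=[{"translation":[0,-2,0],"turn":0},{"translation":[0,-3,0],"turn":0},{"translation":[0,-5,0],"turn":0},{"translation":[0,-6,0],"turn":0},{"translation":[0,-7,0],"turn":0}])

```text
time: 7.08
tcp_pos: [0.475, 0.048, 0.0382]
eef_rot: [[-0.999, -0.039, 0.0], [-0.039, 0.999, -0.0], [-0.0, -0.0, -1.0]]
contact_force: [-2.4, 3.4, 1.1]
width: -0.0003
```

```bash
python3 m.py c4.png
```

```text
7.125 [0.475  0.0478 0.0382] [-0.7  2.7  0.1]
slide along est -0.07220480563827494
0.077 [[325. 266.]]
0.067 [[327. 278.]]
```

View pics/c4.png

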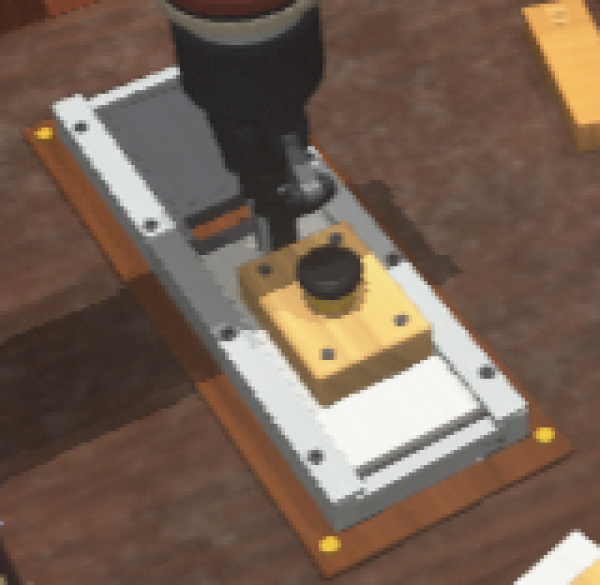

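The head (331,265) has not dropped: the slide has passed the groove at about -72 mm. The index slot now shows on the +y side as a strip across the bed at (222,228). I'll cross over and push back from face b.

```bash
python3 - <<'E'
from h import *
import pickle
d=pickle.load(open('d0.pkl','rb'))['scene']
f=lambda L:np.array(L,float)/3.75+[145,150]-[.4,.4]
t=np.array([.4755,.06,0]);v=np.array([-.0392,.9992,0])
L=[(190,222),(247,204),(193,245),(252,222),(200,257)]
for z in(.026,.017,.007):print(z,((w(d,f(L),z)-t)@v).round(4))
E
```

```text
0.026 [0.0472 0.0423 0.0293 0.0274 0.0184]
0.017 [0.056  0.0511 0.0379 0.036  0.0269]
0.007 [0.0658 0.0609 0.0475 0.0456 0.0364]
```

Emit:
move_arm(moves=[{"translation":[0,4,-30],"turn":0},{"translation":[0,4,-62],"turn":0},{"translation":[0,-30,-68],"turn":0},{"translation":[0,-80,-68],"turn":0},{"translation":[0,-125,-68],"turn":0}])

```text
time: 7.75
tcp_pos: [0.4799, -0.0795, 0.1065]
eef_rot: [[-0.999, -0.039, 0.001], [-0.039, 0.999, -0.001], [-0.001, -0.001, -1.0]]
contact_force: [0.0, 0.3, -0.8]
width: -0.0001
```

Emit:
move_arm(moves=[{"translation":[0,-20,0],"turn":0},{"translation":[0,-20,25],"turn":0},{"translation":[0,-20,50],"turn":0},{"translation":[0,-20,67],"turn":0},{"translation":[0,-20,67],"turn":0}])

```text
time: 8.38
tcp_pos: [0.4797, -0.0974, 0.0383]
eef_rot: [[-0.999, -0.039, -0.002], [-0.039, 0.999, -0.001], [0.002, -0.001, -1.0]]
contact_force: [-0.4, -0.6, -0.7]
width: -0.0001
```

Emit:
move_arm(moves=[{"translation":[0,5,0],"turn":0},{"translation":[0,11,0],"turn":0},{"translation":[0,17,0],"turn":0},{"translation":[0,22,0],"turn":0},{"translation":[0,26,0],"turn":0}])

```text
time: 9.0
tcp_pos: [0.4798, -0.071, 0.0394]
eef_rot: [[-0.999, -0.039, 0.001], [-0.039, 0.999, -0.001], [-0.0, -0.001, -1.0]]
contact_force: [0.2, -3.4, 1.0]
width: -0.0001
```

Emit:
move_arm(moves=[{"translation":[0,4,0],"turn":0},{"translation":[0,8,0],"turn":0},{"translation":[0,12,0],"turn":0},{"translation":[0,16,0],"turn":0},{"translation":[0,20,0],"turn":0}])

```text
time: 9.62
tcp_pos: [0.4788, -0.0506, 0.0392]
eef_rot: [[-0.999, -0.04, -0.0], [-0.04, 0.999, -0.0], [0.0, -0.0, -1.0]]
contact_force: [-0.2, -9.1, 2.3]
width: -0.0
```

Emit:
move_arm(moves=[{"translation":[0,4,0],"turn":0},{"translation":[0,8,0],"turn":0},{"translation":[0,12,0],"turn":0},{"translation":[0,16,0],"turn":0},{"translation":[0,20,0],"turn":0}])

```text
time: 10.25
tcp_pos: [0.478, -0.0306, 0.0392]
eef_rot: [[-0.999, -0.039, -0.0], [-0.039, 0.999, -0.0], [0.0, -0.0, -1.0]]
contact_force: [1.1, -4.2, 0.3]
width: -0.0001
```

Emit:
move_arm(moves=[{"translation":[0,4,0],"turn":0},{"translation":[0,8,0],"turn":0},{"translation":[0,12,0],"turn":0},{"translation":[0,16,0],"turn":0},{"translation":[0,20,0],"turn":0}])

```text
time: 10.88
tcp_pos: [0.4772, -0.0106, 0.0392]
eef_rot: [[-0.999, -0.039, -0.0], [-0.039, 0.999, 0.0], [0.0, 0.0, -1.0]]
contact_force: [-0.9, -3.4, 0.3]
width: 0.0
```

Emit:
move_arm(moves=[{"translation":[0,4,0],"turn":0},{"translation":[0,8,0],"turn":0},{"translation":[0,12,0],"turn":0},{"translation":[0,16,0],"turn":0},{"translation":[0,20,0],"turn":0}])

```text
time: 11.5
tcp_pos: [0.4764, 0.0093, 0.0392]
eef_rot: [[-0.999, -0.039, -0.0], [-0.039, 0.999, -0.0], [0.0, -0.0, -1.0]]
contact_force: [0.6, -4.3, 1.4]
width: -0.0001
```

Emit:
move_arm(moves=[{"translation":[0,3,0],"turn":0},{"translation":[0,6,0],"turn":0},{"translation":[0,9,0],"turn":0},{"translation":[0,12,0],"turn":0},{"translation":[0,14,0],"turn":0}])

```text
time: 12.12
tcp_pos: [0.4759, 0.0232, 0.0392]
eef_rot: [[-0.999, -0.039, 0.0], [-0.039, 0.999, -0.0], [-0.0, -0.0, -1.0]]
contact_force: [0.5, -3.5, 0.9]
width: -0.0001
```

Emit:
move_arm(moves=[{"translation":[0,2,0],"turn":0},{"translation":[0,4,0],"turn":0},{"translation":[0,6,0],"turn":0},{"translation":[0,8,0],"turn":0},{"translation":[0,9,0],"turn":0}])

```text
time: 12.75
tcp_pos: [0.4755, 0.0322, 0.0392]
eef_rot: [[-0.999, -0.039, -0.0], [-0.039, 0.999, -0.0], [0.0, -0.0, -1.0]]
contact_force: [0.1, -4.7, 1.6]
width: -0.0003
```

Emit:
move_arm(moves=[{"translation":[0,1,0],"turn":0},{"translation":[0,2,0],"turn":0},{"translation":[0,3,0],"turn":0},{"translation":[0,4,0],"turn":0},{"translation":[0,5,0],"turn":0}])

```text
time: 13.38
tcp_pos: [0.4754, 0.0373, 0.0392]
eef_rot: [[-0.999, -0.039, -0.0], [-0.039, 0.999, 0.0], [0.0, 0.0, -1.0]]
contact_force: [0.3, -2.0, -0.1]
width: 0.0004
```

Emit:
move_arm(moves=[{"translation":[0,1,0],"turn":0},{"translation":[0,2,0],"turn":0},{"translation":[0,3,0],"turn":0},{"translation":[0,4,0],"turn":0},{"translation":[0,5,0],"turn":0}])

```text
time: 14.0
tcp_pos: [0.4752, 0.0422, 0.0392]
eef_rot: [[-0.999, -0.039, -0.0], [-0.039, 0.999, 0.0], [0.0, 0.0, -1.0]]
contact_force: [0.5, -0.6, 0.5]
width: -0.0001
```

Emit:
move_arm(moves=[{"translation":[0,1,0],"turn":0},{"translation":[0,2,0],"turn":0},{"translation":[0,3,0],"turn":0},{"translation":[0,4,0],"turn":0},{"translation":[0,4,0],"turn":0}])

```text
time: 14.62
tcp_pos: [0.475, 0.0458, 0.0392]
eef_rot: [[-0.999, -0.039, -0.0], [-0.039, 0.999, -0.0], [0.0, -0.0, -1.0]]
contact_force: [-0.3, -3.2, 0.4]
width: 0.0007
```

```bash
cat > m2.py <<'E'
from h import *
import sys
a=cam('scene')['pixels'][130:290,140:300];b=cam('side')['pixels'][140:240,190:290]
cv2.imwrite('pics/'+sys.argv[1],np.hstack([cv2.resize(a,(400,400),interpolation=3),cv2.resize(b,(400,400),interpolation=3)]))
s=bot.get_state();print(s['time'],s['tcp_pos'].round(4),s['contact_force'].round(1))
E
python3 m2.py c5.png
```

```text
14.725 [0.475  0.0459 0.0392] [ 0.3 -4.3  0.8]
```

View pics/c5.png

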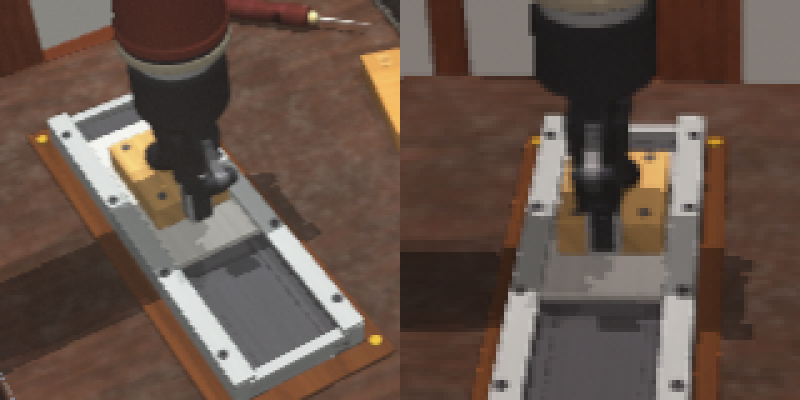

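The arm hides the head. I'll go on in small steps and watch the force.

Emit:
move_arm(moves=[{"translation":[0,0.6,0],"turn":0},{"translation":[0,1.2,0],"turn":0},{"translation":[0,1.8,0],"turn":0},{"translation":[0,2.4,0],"turn":0},{"translation":[0,3,0],"turn":0}])

```text
time: 15.35
tcp_pos: [0.4749, 0.0491, 0.0392]
eef_rot: [[-0.999, -0.039, -0.0], [-0.039, 0.999, -0.0], [0.0, -0.0, -1.0]]
contact_force: [0.3, -4.1, 0.1]
width: -0.0
```

Emit:
move_arm(moves=[{"translation":[0,0.8,0],"turn":0},{"translation":[0,1.6,0],"turn":0},{"translation":[0,2.4,0],"turn":0},{"translation":[0,3.2,0],"turn":0},{"translation":[0,4,0],"turn":0}])

```text
time: 15.98
tcp_pos: [0.4748, 0.0521, 0.0391]
eef_rot: [[-0.999, -0.039, -0.0], [-0.039, 0.999, -0.001], [0.0, -0.001, -1.0]]
contact_force: [0.2, -9.4, 0.7]
width: -0.0003
```

Emit:
move_arm(moves=[{"translation":[0,0.5,0],"turn":0},{"translation":[0,1,0],"turn":0},{"translation":[0,1.5,0],"turn":0},{"translation":[0,1.5,0],"turn":0},{"translation":[0,1.5,0],"turn":0}])

```text
time: 16.6
tcp_pos: [0.4748, 0.0523, 0.0392]
eef_rot: [[-0.999, -0.037, -0.0], [-0.037, 0.999, -0.002], [0.0, -0.002, -1.0]]
contact_force: [0.3, -11.3, 2.4]
width: -0.0001
```

It stopped at 11 N, where plain bed took about 4 N. I'll back off, lift clear and look.

Emit:
move_arm(moves=[{"translation":[0,-8,0],"turn":0},{"translation":[0,-25,0],"turn":0},{"translation":[0,-45,-20],"turn":0},{"translation":[0,-65,-60],"turn":0},{"translation":[0,-90,-110],"turn":0}])

```text
time: 17.23
tcp_pos: [0.4777, -0.0352, 0.15]
eef_rot: [[-0.999, -0.04, -0.001], [-0.04, 0.999, 0.0], [0.001, 0.0, -1.0]]
contact_force: [1.0, 1.2, -0.1]
width: 0.0001
```

Emit:
move_arm(moves=[{"translation":[0,-40,-40],"turn":0},{"translation":[0,-80,-80],"turn":0},{"translation":[0,-110,-110],"turn":0},{"translation":[0,-110,-120],"turn":0},{"translation":[0,-110,-120],"turn":0}])

```text
time: 17.85
tcp_pos: [0.4829, -0.1443, 0.2693]
eef_rot: [[-0.999, -0.04, 0.001], [-0.04, 0.999, 0.001], [-0.001, 0.001, -1.0]]
contact_force: [-0.0, -0.0, -1.0]
width: 0.0001
```

```bash
python3 m2.py c6.png
```

```text
17.95 [ 0.4823 -0.1438  0.2682] [ 0.5  1.1 -0.7]
```

View pics/c6.png

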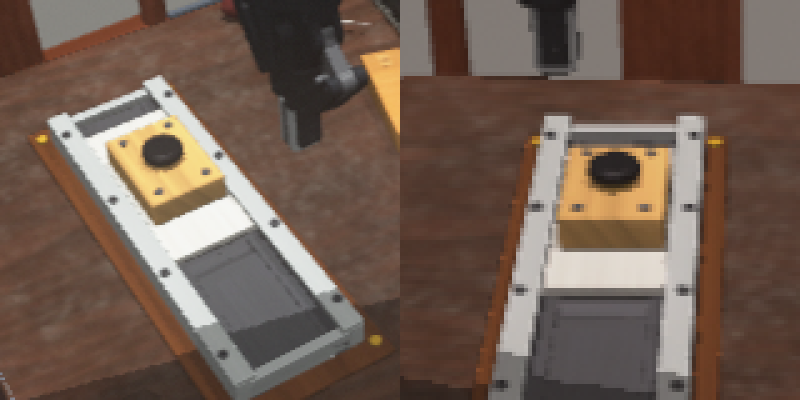

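The picture shows the head at (162,149), now about 5 original px above the middle of the block's top, down from 9.3. The brass stem is hidden in both views. A 10 mm drop should shift it about 3.4 px, so the plunger has dropped fully. The arm is clear, so I'm handing in.

```bash
python3 -c "
from plant import bot
print(bot.get_state()['time'],bot.close_job())"
```

```text
the job is handed in; nothing more can be done
17.95 None
```

The slide is locked in the index slot on the track's +y side (world +y), and I handed the job in at 17.95 s with the arm lifted clear.

I first pushed gently to -y, to about -72 mm, where the plunger showed no full drop. With the slide there, the real slot came into view on the other side. I then pushed back from face b until the slide stopped.

**Force:** the slide stood still at 11 N, where plain bed had taken about 4 N. It stopped about 52 mm from the middle, near the rough 43 mm I had estimated for the slot's centre.

**Pictures:** the plunger head sits about 4.5 px lower against the block than at the start; a full 10 mm drop should give about 3.4 px. Its stem is hidden in both views.

**Not checked:** I didn't push back toward -y to test the lock from that side. I saw no bystander move, but the last picture was a crop of the track, so I didn't check them all.

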